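Load the push-latch sample lift of a counter

TASK

Press the latched dish of the grey counter down to its stop and let go so that it springs up, stand the small screw-lidded sample pot upright in the raised dish and let go of it, then press the pot down in the same way so that the lift latches down again with the pot in it. Leave the flat round tin where it is.

Things in the scene. Friction and masses are not known exactly. Their poses are not given: they have to be found in the camera images.
- lift (a joint): Height (m) of the counter's lift: 0 = latched (as it starts), rim flush with the counter's top; 0.026 = risen; negative = pressed below latched. Push-push latch: pressed to its stop, 9 to 11 mm below latched, and let go, it changes state: from latched it springs up, from risen it stays at 0. The spring pushes 1.5 to 2.5 N risen, 3 to 4 N just above the stop; 15 N on the stop is harmless.
- dish (a point): Centre of the inner floor of the lift's round aluminium dish; moves with the lift, z up. Dish 71 mm wide outside, 63 mm inside, rim 5 mm above its floor, in a 76 mm round well amid the top of the counter, a grey box 150 x 160 mm and 90 mm high, fixed on the desk. Latched, the floor is 85 mm above the desk.
- pot_center (a point): Centre (half-way up) of the small plastic sample pot, 54 mm high, z up, loose on the desk, 40 to 85 g: round body 46 mm wide up to 40 mm high, above it the white ribbed screw lid, 50 mm wide, with a flat top that may be pressed.
- tin_center (a point): Centre (half-way up) of a flat round grey tin, 66 mm wide, 24 mm high, loose on the desk: a bystander, to be left alone.
Mind the look-alikes: they are no part of the job. Several things look just like the part that bears pot_center: the one meant starts nearest to the robot's base.

How it is judged (in metres and radians):
On the way, in this order (a step that is already met when the one before it is completed fails the run):
1. the empty lift has been released and has risen (value of joint lift above 0.02 m and horizontal distance between pot_center and dish above 0.05 m), for 0.1 s.
2. the pot stands in the dish of the risen lift, let go (value of joint lift above 0.015 m and horizontal distance between pot_center and dish below 0.014 m and z of pot_center in the frame of dish below 0.032 m and angle between pot_center's own z axis and vertical below 0.17 rad and contact force between the fingers and pot below 0.2 N), for 0.1 s.
At the end, for the whole second after the job is handed in: The lift is latched down (joint within -4 and +5 mm of 0) and the pot stands upright (within 10 degrees) on the dish floor, its axis within 14 mm of the dish's centre, at rest and let go (value of joint lift between -0.004 and 0.005 m and horizontal distance between pot_center and dish below 0.014 m and z of pot_center in the frame of dish between 0.022 and 0.032 m and angle between pot_center's own z axis and vertical below 0.17 rad and linear speed of pot below 0.02 m/s); the robot touches nothing.
It fails at once if the flat tin is moved more than 30 mm (distance of tin_center from where it was at the start of the episode above 0.03 m).
It also fails if it takes over 58 s, if anything falls off the work surface, if the arm or the gripper's body presses on something with over 40 N, if the wrist force passes 120 N, or if a joint passes its speed limit or range.

ROBOT

A 6-joint arm with a two-finger parallel gripper is mounted at the origin on a cart in front of the work surface, level with it; the furniture and walls round the work are solid. World frame = base frame: x ahead of the robot, y to its left, z up, the work surface at z = 0. Lengths are in mm, angles in rad, forces in N, time in s.
With the tool pointing down it reaches from about 275 to 750 mm from the base axis. Payload 10.2 kg.
Tool frame: the origin (TCP) lies at the very end of the fingers, on their centre line; the grasp point (between the pads) lies 19 mm behind it; z points along the fingers, y is the line along which they close (so a half turn about z gives the same grasp; the last joint's range is limited). The gripper opens to 85 mm and grips with 20 to 120 N. Pads are 22 mm wide; open, the fingers measure 114 mm over their backs; the gripper's body (76 mm by 85 mm) begins 54 mm behind the grasp point. The pads swing forward as they close: fully open they stand 13 mm farther back than shut.
Start: joints at [-0.223, 0.313, 1.498, -0, 1.331, -0.223], TCP at [525.006, -0.013, 231.294] pointing down, gripper open.
Joint ranges: [-2.94, 2.94], [-0.97, 2.17], [0.19, 2.56], [-1.23, 4.37], [0.02, 3.11], [-2.88, 2.88]. Speed limits (rad/s): [2.39, 2.39, 3.01, 3.14, 3.14, 3.14].

INTERFACE

Orientations are given as a unit quaternion [w, x, y, z].
In Python, from rig import ctrl gives the robot as it stands.
- The arm moves only by the shell command python3 -m inch 'ROWS' [OPENING] [FORCE]. ROWS is text: rows parted by semicolons, each of 6 numbers parted by spaces: the shift along the tool's x, y, z in mm, then the turn, a rotation vector about the tool's x, y, z in units of 6 degrees (1.0 is 6 degrees). A call has exactly 10 rows; each row shifts and turns the commanded pose from where the row before left it, along the tool's axes as they then stand; what a row does not reach is not made up. A row lasts 1/12 s, in which the tool goes at most 41.7 mm and 7.16 degrees, less where a joint would pass 70% of its speed; a pose out of reach is approached as far as the arm can. A call with a gripper value outside its range is refused whole. OPENING is the opening, from 0 (shut) to 1 (fully open), set as the call begins (- or left out, the last holds). The fingers move at their own pace and stop on an object; FORCE is the grip in N (left out, the last holds). Time passes only in rows, so rows that do not move let the fingers close, or fill a call up. It gives the time, the measured TCP pose, the force, the opening and the grip force at its end, in the units of the state.
- ctrl.sense(): the state, without advancing time (a new reading comes with each control period).
- ctrl.capture(name): name is "scene" or "side" or "wrist"; returns a dict with "image" (384x512x3 uint8, red, green, blue), "intrinsics" (3x3 intrinsics, pixels), "rvec" (rotation vector, rad) and "tvec" (3), from world to camera coordinates, as OpenCV has them. Camera axes: x right, y down, z forward; pixel columns grow to the right and rows downward; lengths in mm; the calibration is good to about 2 mm. The wrist camera is an equidistant fisheye: a pixel r from the principal point sees the ray r / f radians off the axis. A picture is of the moment at which its call begins. There is no depth.
- ctrl.finish_job(): hands the job in; it is judged then, once.
The state is a dict: "time_s": time; "joints": joint angles; "dq": joint speeds; "tau": joint torques, N m; "eef_pos": TCP position; "ee_rot": TCP orientation; "force": force on the tool from outside, world axes, zero at the start; "wrist_torque": the same for the moment, N m; "grip_width": opening from 0.0 (shut) to 1.0 (fully open); "grip_force": force on a finger pad.
Only numpy, scipy, OpenCV 4.12 (cv2) and the standard library are available. Lean on these libraries where they do the work, as an engineer would, in place of code of your own. Each camera call takes 0.05 s, during which the arm holds its last target. There are 200 camera calls.

## Working session

There is one attempt and no reset: what is moved stays moved. The work goes in short steps, Python scripts to look and compute and a shell command to move; the robot and the scene stay as the last step left them, time stands still between calls to the robot, and variables do not carry over. Pictures are saved under pics/ and viewed, at most 10 in all, crops included, and the job is handed in when it is done.

```bash
ls; mkdir -p pics; python3 - <<'E'
from rig import ctrl
import cv2,numpy as np,pickle
d={}
for n in ("scene","side","wrist"):
    c=ctrl.capture(n); d[n]=c
    R=cv2.Rodrigues(np.array(c["rvec"],float))[0]
    print(n,np.round(c["intrinsics"],1).tolist(),"cam at",np.round(-R.T@np.array(c["tvec"]).ravel()))
pickle.dump(d,open("c0.pkl","wb"))
cv2.imwrite("pics/a.png",cv2.resize(np.hstack([d["scene"]["image"],d["side"]["image"]])[:,:,::-1],(800,300),interpolation=cv2.INTER_AREA))
for n in d: cv2.imwrite(f"pics/{n}0.png",d[n]["image"][:,:,::-1])
print(ctrl.sense())
E
```

```text
pics
scene [[475.1, 0.0, 251.6], [0.0, 475.1, 191.8], [0.0, 0.0, 1.0]] cam at [-180. 1043. 1005.]
side [[430.5, 0.0, 253.0], [0.0, 430.5, 192.6], [0.0, 0.0, 1.0]] cam at [  433. -1043.  1024.]
wrist [[297.3, 0.0, 254.2], [0.0, 297.3, 190.2], [0.0, 0.0, 1.0]] cam at [525.  82. 374.]
{'time_s': 0.15, 'joints': array([-2.23400480e-01,  3.13324513e-01,  1.49826086e+00,  2.27127060e-05,
        1.33097513e+00, -2.23407793e-01]), 'dq': array([ 0.00049904, -0.00285528, -0.00186505, -0.00100953,  0.00238854,
       -0.00200622]), 'tau': array([ 1.79854873e-03, -4.12368500e+01, -2.59796566e+01, -1.57318855e-04,
        3.17765021e-03, -3.62555340e-05]), 'eef_pos': array([5.24813535e+02, 3.57219854e-02, 2.30865620e+02]), 'ee_rot': array([-4.15371518e-04,  7.07106024e-01,  7.07107373e-01, -2.48537378e-04]), 'force': array([ 0.6432417 ,  0.56058858, -0.31191901]), 'wrist_torque': array([ 0.0232319 , -0.02172493,  0.0042817 ]), 'grip_force': 0.0, 'grip_width': 0.9985247955251364}
```

View pics/scene0.png

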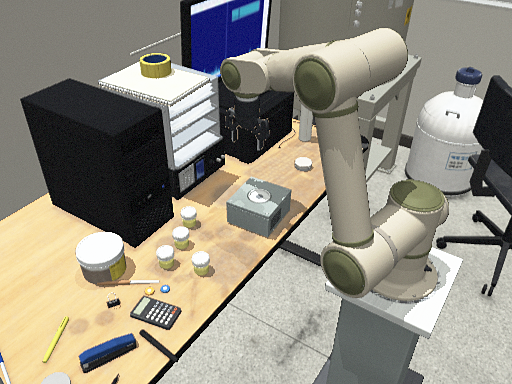

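View pics/side0.png

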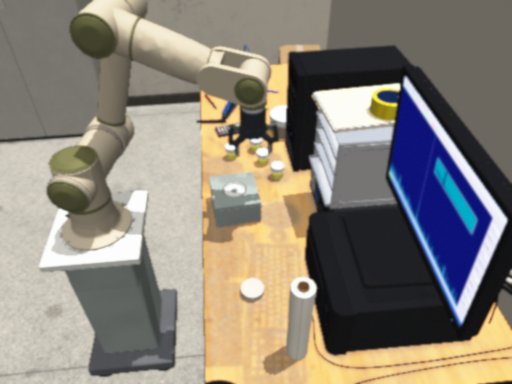

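The scene view shows four lidded pots with lids near (189,212), (180,232), (165,250) and (200,257), the counter near (259,200) and the tin near (303,164). The side view shows the counter at (235,195), pots around (230–277,145–170) and the tin at (252,289).

```bash
cat > h.py <<'E'
import cv2,numpy as np
def ray(c,uv):
    K=np.array(c["intrinsics"],float);R=cv2.Rodrigues(np.array(c["rvec"],float))[0]
    t=np.array(c["tvec"],float).ravel()
    return -R.T@t, R.T@np.linalg.inv(K)@np.array([*uv,1.])
def fray(c,uv):
    K=np.array(c["intrinsics"],float);R=cv2.Rodrigues(np.array(c["rvec"],float))[0]
    t=np.array(c["tvec"],float).ravel()
    d=np.array([(uv[0]-K[0,2])/K[0,0],(uv[1]-K[1,2])/K[1,1]]);r=np.linalg.norm(d)+1e-9
    return -R.T@t, R.T@np.array([*(d/r*np.sin(r)),np.cos(r)])
def plane(od,z):
    o,d=od; return o+d*(z-o[2])/d[2]
def blobs(mask,box,amin):
    x0,y0,x1,y1=box; m=np.zeros_like(mask);m[y0:y1,x0:x1]=mask[y0:y1,x0:x1]
    n,l,s,ce=cv2.connectedComponentsWithStats(m,connectivity=4)
    return [(ce[i],s[i],(l==i)) for i in range(1,n) if s[i,4]>=amin]
E
python3 - <<'E'
import pickle,cv2,numpy as np
from h import *
d=pickle.load(open("c0.pkl","rb"))
for n,box in (("scene",(140,150,330,285)),("side",(200,120,310,310))):
    c=d[n];hsv=cv2.cvtColor(c["image"],cv2.COLOR_RGB2HSV)
    m=((hsv[...,1]<50)&(hsv[...,2]>165)).astype(np.uint8)
    for ce,s,l in blobs(m,box,25):
        P=np.argwhere(l)[:,::-1]
        w=np.array([plane(ray(c,p),54)[:2] for p in P])
        print(n,np.round(ce),s.tolist(),"z54",np.round(w.mean(0)),"range",np.round(np.hypot(*w.mean(0))),"z24",np.round(plane(ray(c,ce),24)[:2]),"z90",np.round(plane(ray(c,ce),90)[:2]),"ext",np.round(np.ptp(w,axis=0)))
s=d["scene"]["image"][165:285,140:320];t=d["side"]["image"][125:215,190:310]
a=cv2.resize(s,None,fx=3,fy=3,interpolation=cv2.INTER_CUBIC)[:,:,::-1]
w=cv2.resize(t,None,fx=2.1,fy=2.1,interpolation=cv2.INTER_CUBIC)[:,:,::-1]
o=np.zeros((560,800,3),np.uint8);o[:360,:540]=a;o[360:549,:252]=w
wr=cv2.resize(d["wrist"]["image"],(260,195),interpolation=cv2.INTER_AREA)[:,:,::-1];o[:195,540:]=wr
o[362:557,260:520]=0
cv2.imwrite("pics/crop.png",o)
E
```

```text
scene [184. 156.] [174, 150, 28, 17, 263] z54 [847. -62.] range 849.0 z24 [879. -97.] z90 [808. -20.] ext [ 77. 136.]
scene [303. 162.] [295, 157, 17, 10, 139] z54 [ 464. -279.] range 541.0 z24 [ 484. -320.] z90 [ 440. -229.] ext [62. 67.]
scene [256. 179.] [249, 176, 16, 7, 41] z54 [543. -89.] range 550.0 z24 [ 566. -125.] z90 [516. -46.] ext [51. 25.]
scene [253. 200.] [226, 182, 52, 35, 902] z54 [490.  13.] range 491.0 z24 [511. -19.] z90 [464.  53.] ext [162. 127.]
scene [314. 229.] [286, 195, 44, 60, 1366] z54 [258.  27.] range 260.0 z24 [271.  -3.] z90 [241.  68.] ext [120. 261.]
scene [188. 212.] [180, 206, 16, 12, 149] z54 [626. 182.] range 651.0 z24 [651. 155.] z90 [595. 214.] ext [52. 60.]
scene [180. 232.] [172, 226, 17, 15, 170] z54 [582. 271.] range 642.0 z24 [606. 246.] z90 [553. 300.] ext [49. 61.]
scene [165. 251.] [156, 245, 18, 14, 196] z54 [564. 357.] range 668.0 z24 [588. 336.] z90 [536. 383.] ext [53. 53.]
scene [287. 272.] [245, 249, 85, 36, 1762] z54 [234. 229.] range 327.0 z24 [247. 204.] z90 [218. 260.] ext [185. 170.]
scene [200. 258.] [191, 251, 19, 14, 202
[... 765 characters left out ...]
ide [262. 152.] [256, 148, 13, 10, 102] z54 [580. 261.] range 636.0 z24 [585. 301.] z90 [575. 213.] ext [45. 60.]
side [277. 166.] [271, 161, 14, 11, 120] z54 [625. 173.] range 649.0 z24 [631. 211.] z90 [618. 128.] ext [49. 61.]
side [235. 184.] [209, 172, 49, 25, 874] z54 [465.  91.] range 474.0 z24 [466. 125.] z90 [464.  48.] ext [161. 121.]
side [253. 202.] [245, 199, 16, 6, 56] z54 [518.  -7.] range 518.0 z24 [521.  25.] z90 [515. -45.] ext [50. 21.]
side [300. 288.] [291, 277, 19, 23, 278] z54 [ 612. -362.] range 711.0 z24 [ 617. -341.] z90 [ 605. -388.] ext [56. 73.]
side [252. 288.] [241, 278, 23, 21, 375] z54 [ 482. -348.] range 595.0 z24 [ 484. -326.] z90 [ 480. -374.] ext [61. 66.]
```

View pics/crop.png

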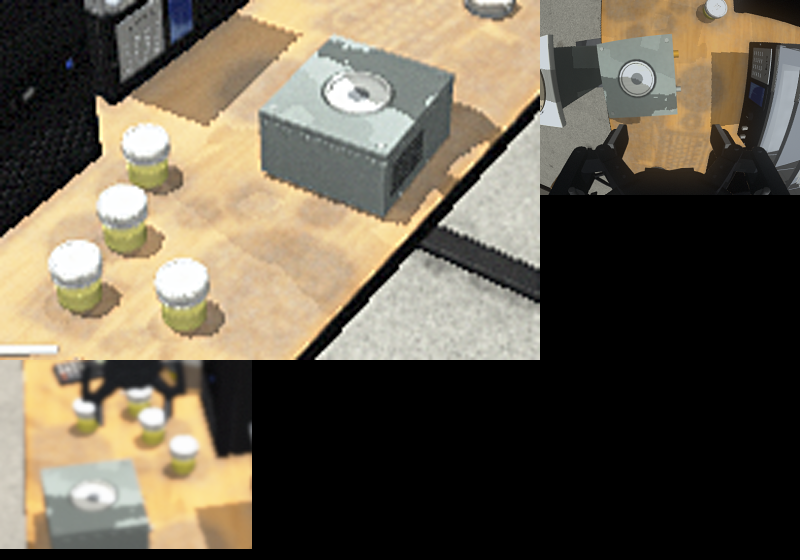

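View pics/wrist0.png

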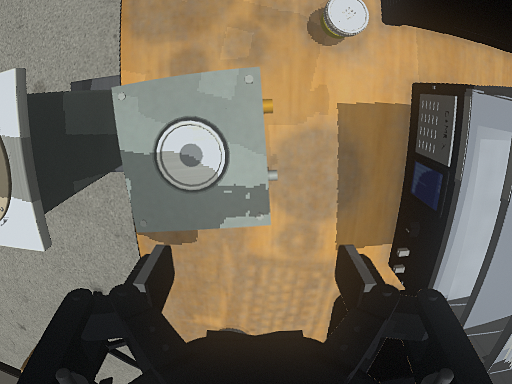

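The close crop confirms four identical pots; the nearest (range ≈565) is at about (465,319), and the counter's dish is centred in the wrist view at about (191,155) with its dark gap ring. The tin (≈(484,-323)) is far away.

```bash
python3 - <<'E'
import pickle,cv2,numpy as np
from h import *
d=pickle.load(open("c0.pkl","rb"))
c=d["wrist"];g=cv2.cvtColor(c["image"],cv2.COLOR_RGB2GRAY)
m=(g[100:205,140:245]<95).astype(np.uint8)
n,l,s,ce=cv2.connectedComponentsWithStats(m)
for i in range(1,n):
    if s[i,4]>60: 
        P=np.argwhere(l==i)[:,::-1]+[140,100]
        w=np.array([plane(fray(c,p),88)[:2] for p in P]).astype(np.float32)
        (x,y),r=cv2.minEnclosingCircle(w); print("wrist dark",s[i].tolist(),x,y,r,w.mean(0))
w=np.array([plane(fray(c,p),90) for p in [(112,87),(259,68),(271,225),(136,233)]]);print("corners",np.round(w[:,:2]),np.round(np.linalg.norm(np.diff(w,axis=0),axis=1)),w.mean(0))
hsv=cv2.cvtColor(c["image"],cv2.COLOR_RGB2HSV)
m=((g>165)&(hsv[...,1]<30)).astype(np.uint8)
for ce,s,l in blobs(m,(145,105,240,200),100):
    P=np.argwhere(l)[:,::-1];w=np.array([plane(fray(c,p),90)[:2] for p in P]).astype(np.float32);print("bright",s.tolist(),cv2.minEnclosingCircle(w))
for n,uv in (("scene",(140+358/3,165+92/3)),("side",(190+94/2.1,125+(494-360)/2.1))): print(n,plane(ray(d[n],uv),90))
E
```

```text
wrist dark [12, 17, 77, 77, 739] 460.27032470703125 23.434635162353516 39.560428619384766 [461.40002   23.872698]
wrist dark [20, 51, 23, 33, 67] 440.2322998046875 11.978446960449219 19.926340103149414 [435.4015    10.604913]
corners [[381.  98.]
 [529. 108.]
 [542. -51.]
 [391. -63.]] [148. 159. 151.] [461.05633603  22.97525946  90.        ]
bright [157, 121, 68, 56, 1753] ((461.1139831542969, 24.270048141479492), 34.94755935668945)
bright [225, 144, 15, 41, 362] ((502.515380859375, 14.553936958312988), 21.322538375854492)
scene [458.58568245  24.35145492  90.        ]
side [462.29489434  22.62061161  90.        ]
```

Dish centre measures (461, 23.5) consistently in all views, with the counter corners 148–159 mm apart as expected. Moving over it with the gripper shut.

```bash
python3 -m inch '2.6 -7.1 11 0 0 0;2.6 -7.1 11 0 0 0;2.6 -7.1 11 0 0 0;2.6 -7.1 11 0 0 0;2.6 -7.1 11 0 0 0;2.6 -7.1 11 0 0 0;2.6 -7.1 11 0 0 0;2.6 -7.1 11 0 0 0;2.6 -7.1 11 0 0 0;0 0 0 0 0 0' 0 40; python3 -m inch '0 0 8 0 0 0;0 0 8 0 0 0;0 0 8 0 0 0;0 0 8 0 0 0;0 0 4 0 0 0;0 0 2 0 0 0;0 0 2 0 0 0;0 0 2 0 0 0;0 0 0 0 0 0;0 0 0 0 0 0'
```

```text
time_s: 0.98
eef_pos: [459.1, 24.0, 130.5]
ee_rot: [-0.002, 0.707, 0.707, -0.001]
force: [-0.5, -0.4, -0.3]
grip_width: -0.0
grip_force: 0.0
time_s: 1.82
eef_pos: [461.2, 23.4, 90.4]
ee_rot: [0.0, 0.707, 0.707, 0.0]
force: [-0.2, 0.6, 1.0]
grip_width: -0.002
grip_force: 0.0
```

```bash
python3 -m inch '0 0 2 0 0 0;0 0 2 0 0 0;0 0 2 0 0 0;0 0 2 0 0 0;0 0 1 0 0 0;0 0 1 0 0 0;0 0 1 0 0 0;0 0 1 0 0 0;0 0 1 0 0 0;0 0 0 0 0 0'
```

```text
time_s: 2.65
eef_pos: [461.2, 23.4, 77.2]
ee_rot: [0.0, 0.707, 0.707, 0.0]
force: [-0.7, 0.5, 4.3]
grip_width: 0.001
grip_force: 1.8
```

```bash
python3 -m inch '0 0 0.6 0 0 0;0 0 0.6 0 0 0;0 0 0.6 0 0 0;0 0 0.6 0 0 0;0 0 0.6 0 0 0;0 0 0 0 0 0;0 0 0 0 0 0;0 0 0 0 0 0;0 0 0 0 0 0;0 0 0 0 0 0'
```

```text
time_s: 3.48
eef_pos: [461.2, 23.4, 74.9]
ee_rot: [0.0, 0.707, 0.707, 0.0]
force: [-2.7, -0.1, 11.8]
grip_width: -0.001
grip_force: 5.8
```

It's on the stop (11.8 N at 74.9 mm, 10 mm below latched). Lifting away, opening, and heading towards the pot.

```bash
python3 -m inch '0 0 -4 0 0 0;0 0 -6 0 0 0;0 0 -8 0 0 0;0 0 -10 0 0 0;0 0 -12 0 0 0;0 0 -20 0 0 0;0 0 -20 0 0 0;0 0 -20 0 0 0;0 0 -20 0 0 0;0 0 -5 0 0 0' 0; python3 -m inch '24 0 -2 0 0 0;24 0 -2 0 0 0;24 0 -2 0 0 0;24 0 -2 0 0 0;24 0 0 0 0 0;24 0 0 0 0 0;24 0 0 0 0 0;24 0 0 0 0 0;8 0 0 0 0 0;0 0 0 0 0 0' 1; python3 - <<'E'
from rig import ctrl
import cv2,pickle
d={n:ctrl.capture(n) for n in ("wrist","scene","side")};pickle.dump(d,open("c1.pkl","wb"))
import numpy as np
o=np.zeros((528,660,3),np.uint8);o[:384,:512]=d["wrist"]["image"]
o[384:,:180]=cv2.resize(d["scene"]["image"][165:245,220:320],(180,144));o[384:,200:380]=cv2.resize(d["side"]["image"][150:230,190:290],(180,144))
cv2.imwrite("pics/b.png",o[:,:,::-1])
E
```

```text
time_s: 4.32
eef_pos: [461.8, 23.3, 202.2]
ee_rot: [0.002, 0.707, 0.707, 0.001]
force: [0.2, -0.8, 0.9]
grip_width: 0.002
grip_force: 0.0
time_s: 5.15
eef_pos: [460.5, 224.5, 206.6]
ee_rot: [-0.0, 0.706, 0.708, -0.001]
force: [0.0, -0.8, 0.4]
grip_width: 1.001
grip_force: 0.0
```

View pics/b.png

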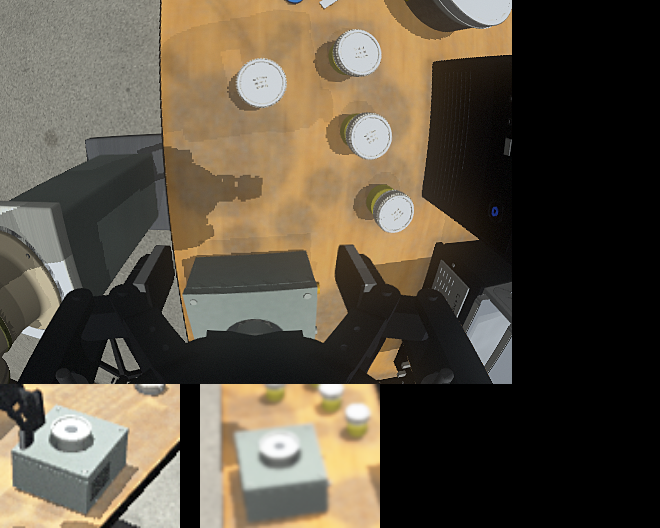

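The lift has risen in both side crops (white dish above the counter). The target lid is a white disc at about (260,83) in the wrist picture, with the other three well to its right.

```bash
python3 - <<'E'
import pickle,cv2,numpy as np
from h import *
d=pickle.load(open("c1.pkl","rb"))
c=d["wrist"];hsv=cv2.cvtColor(c["image"],cv2.COLOR_RGB2HSV)
m=((hsv[...,2]>140)&(hsv[...,1]<60)).astype(np.uint8)
for ce,s,l in blobs(m,(215,20,430,240),300):
    P=np.argwhere(l)[:,::-1]
    for z in (47,54):
        w=np.array([plane(fray(c,p),z)[:2] for p in P]).astype(np.float32)
        print(s.tolist(),z,cv2.minEnclosingCircle(w),w.mean(0))
for n,box in (("scene",(235,165,280,205)),("side",(215,165,260,200))):
    c=d[n];hsv=cv2.cvtColor(c["image"],cv2.COLOR_RGB2HSV)
    m=((hsv[...,2]>205)&(hsv[...,1]<30)).astype(np.uint8)
    for ce,s,l in blobs(m,box,40): print(n,s.tolist(),plane(ray(c,ce),113))
from rig import ctrl;print(ctrl.sense()["eef_pos"])
E
```

```text
[336, 29, 46, 47, 1566] 47 ((568.1532592773438, 356.4306945800781), 25.626842498779297) [568.5686  356.78665]
[336, 29, 46, 47, 1566] 54 ((565.6629028320312, 355.2802429199219), 25.033628463745117) [566.06915 355.6275 ]
[236, 58, 51, 50, 1905] 47 ((466.8034973144531, 318.9810485839844), 25.559078216552734) [467.1881 319.327 ]
[236, 58, 51, 50, 1905] 54 ((466.6595153808594, 318.6976013183594), 24.96735954284668) [467.03336 319.03564]
[349, 113, 43, 47, 1504] 47 ((585.666015625, 267.4431457519531), 25.67119598388672) [585.7596  267.65607]
[349, 113, 43, 47, 1504] 54 ((582.7704467773438, 268.3528137207031), 25.076908111572266) [582.86194 268.5608 ]
[377, 193, 37, 40, 1071] 47 ((629.693115234375, 177.50274658203125), 26.160106658935547) [630.003   177.43372]
[377, 193, 37, 40, 1071] 54 ((625.7782592773438, 180.4945068359375), 25.55449867248535) [626.08075 180.42722]
scene [235, 176, 45, 29, 734] [454.56879213  34.5709594  113.        ]
side [215, 173, 45, 27, 809] [466.47308235   8.74352201 113.        ]
[461.06380162 222.43037964 207.01212652]
```

```bash
python3 -m inch '16 1 4 0 0 0;16 1 10 0 0 0;16 1 15 0 0 0;16 1 18 0 0 0;16 1 20 0 0 0;15.5 0.7 20 0 0 0;0 0 20 0 0 0;0 0 15 0 0 0;0 0 10 0 0 0;0 0 0 0 0 0' 1; python3 -m inch '0 0 10 0 0 0;0 0 10 0 0 0;0 0 10 0 0 0;0 0 10 0 0 0;0 0 10 0 0 0;0 0 3 0 0 0;0 0 0 0 0 0;0 0 0 0 0 0;0 0 0 0 0 0;0 0 0 0 0 0'
```

```text
time_s: 6.13
eef_pos: [466.3, 317.6, 73.5]
ee_rot: [-0.001, 0.708, 0.707, -0.002]
force: [0.2, 0.0, -0.3]
grip_width: 0.998
grip_force: 0.0
time_s: 6.97
eef_pos: [467.1, 319.0, 22.8]
ee_rot: [0.0, 0.707, 0.707, 0.0]
force: [-0.6, -0.6, 1.2]
grip_width: 1.004
grip_force: 0.0
```

Aligned with the pot to within half a millimetre; gripping the lid and lifting.

```bash
python3 -m inch '0 0 0 0 0 0;0 0 0 0 0 0;0 0 0 0 0 0;0 0 0 0 0 0;0 0 0 0 0 0;0 0 0 0 0 0;0 0 0 0 0 0;0 0 0 0 0 0;0 0 0 0 0 0;0 0 0 0 0 0' 0 30; python3 -m inch '0 0 -3 0 0 0;0 0 -5 0 0 0;0 0 -10 0 0 0;0 0 -20 0 0 0;0 0 -20 0 0 0;0 0 -20 0 0 0;0 0 -20 0 0 0;0 0 -20 0 0 0;0 0 -20 0 0 0;0 0 -17 0 0 0'; python3 - <<'E'
from rig import ctrl
import cv2,pickle,numpy as np
d={n:ctrl.capture(n) for n in ("wrist","scene","side")};pickle.dump(d,open("c2.pkl","wb"))
a=cv2.resize(d["wrist"]["image"],(400,300));b=cv2.resize(d["scene"]["image"][150:300,130:330],(400,300));e=cv2.resize(d["side"]["image"][75:225,170:370],(400,300))
cv2.imwrite("pics/c.png",np.vstack([np.hstack([a,b]),np.hstack([e,e*0])])[:,:,::-1])
E
```

```text
time_s: 7.8
eef_pos: [466.9, 318.9, 22.6]
ee_rot: [0.0, 0.707, 0.707, 0.0]
force: [-2.0, -1.2, 5.5]
grip_width: 0.582
grip_force: 31.1
time_s: 8.63
eef_pos: [466.9, 318.9, 179.6]
ee_rot: [0.0, 0.707, 0.707, 0.001]
force: [-0.1, -0.0, -0.4]
grip_width: 0.575
grip_force: 31.3
```

View pics/c.png

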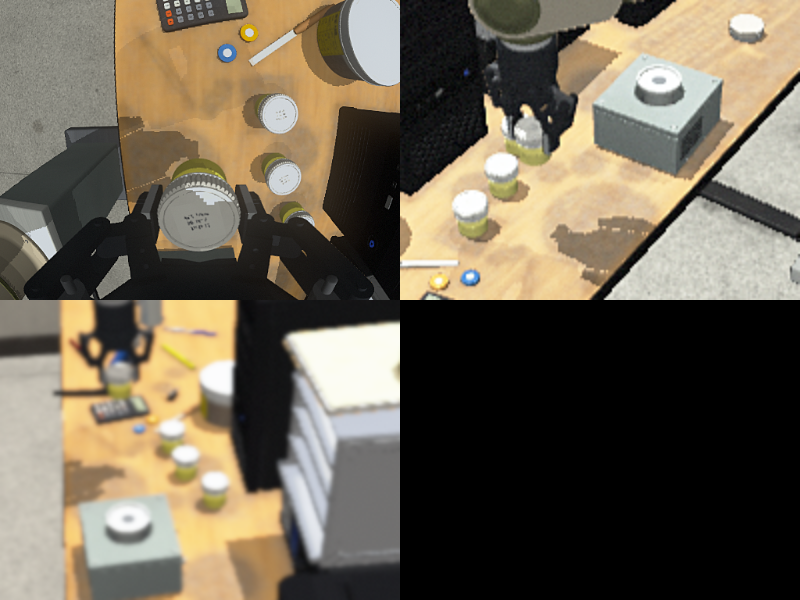

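The pot hangs upright in the fingers by its lid (width 0.58 ≈ 49 mm, matching the lid); the lift is still risen. Carrying it over the dish.

```bash
python3 -m inch '-5 0 0 0 0 0;-12 -1 0 0 0 0;-20 -1 0 0 0 0;-25 -1 0 0 0 0;-25 -1 0 0 0 0;-25 -1 0 0 0 0;-25 -1 0 0 0 0;-25 0 0 0 0 0;-25 0 0 0 0 0;-25 0 0 0 0 0'; python3 -m inch '-25 0 0 0 0 0;-22 0 0 0 0 0;-18 0 0 0 0 0;-12 0 0 0 0 0;-6 0 0 0 0 0;0 0 5 0 0 0;0 0 8 0 0 0;0 0 10 0 0 0;0 0 8 0 0 0;0 0 4 0 0 0';  python3 -m inch '0 0 2 0 0 0;0 0 2 0 0 0;0 0 0 0 0 0;0 0 0 0 0 0;0 0 0 0 0 0;0 0 0 0 0 0;0 0 0 0 0 0;0 0 0 0 0 0;0 0 0 0 0 0;0 0 0 0 0 0'; python3 - <<'E'
from rig import ctrl
import cv2,pickle,numpy as np
d={n:ctrl.capture(n) for n in ("wrist","scene","side")};pickle.dump(d,open("c3.pkl","wb"))
a=cv2.resize(d["wrist"]["image"],(400,300));b=cv2.resize(d["scene"]["image"][140:230,200:320],(400,300));e=cv2.resize(d["side"]["image"][130:220,190:310],(400,300))
cv2.imwrite("pics/d.png",np.vstack([np.hstack([a,b]),np.hstack([e,e*0])])[:,:,::-1])
E
```

```text
time_s: 9.62
eef_pos: [459.8, 105.0, 176.4]
ee_rot: [-0.001, 0.707, 0.707, -0.001]
force: [0.4, 0.4, -0.9]
grip_width: 0.581
grip_force: 31.3
time_s: 10.45
eef_pos: [460.0, 24.6, 140.7]
ee_rot: [-0.001, 0.707, 0.707, -0.001]
force: [0.2, 0.6, -0.8]
grip_width: 0.578
grip_force: 31.3
time_s: 11.28
eef_pos: [460.8, 23.9, 138.3]
ee_rot: [0.0, 0.707, 0.707, 0.0]
force: [0.8, 0.8, -0.4]
grip_width: 0.579
grip_force: 31.3
```

View pics/d.png

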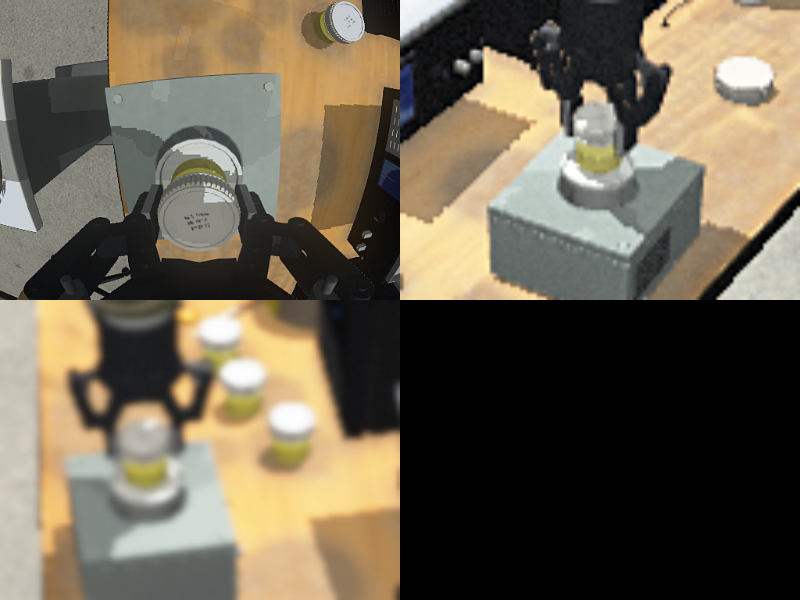

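The pot is upright, centred above the raised dish and about 5 mm over its floor. Lowering and releasing.

```bash
python3 -m inch '0 0 1 0 0 0;0 0 1 0 0 0;0 0 1 0 0 0;0 0 0.7 0 0 0;0 0 0.5 0 0 0;0 0 0 0 0 0;0 0 0 0 0 0;0 0 0 0 0 0;0 0 0 0 0 0;0 0 0 0 0 0'
```

```text
time_s: 12.27
eef_pos: [460.8, 23.9, 134.1]
ee_rot: [0.0, 0.707, 0.707, 0.0]
force: [-0.6, 0.5, -1.2]
grip_width: 0.577
grip_force: 31.3
```

```bash
python3 -m inch '0 0 0.5 0 0 0;0 0 0.5 0 0 0;0 0 0.5 0 0 0;0 0 0 0 0 0;0 0 0 0 0 0;0 0 0 0 0 0;0 0 0 0 0 0;0 0 0 0 0 0;0 0 0 0 0 0;0 0 0 0 0 0'; python3 -m inch '0 0 0 0 0 0;0 0 0 0 0 0;0 0 0 0 0 0;0 0 0 0 0 0;0 0 0 0 0 0;0 0 0 0 0 0;0 0 0 0 0 0;0 0 0 0 0 0;0 0 0 0 0 0;0 0 0 0 0 0' 0.68;  python3 -m inch '0 0 0 0 0 0;0 0 0 0 0 0;0 0 0 0 0 0;0 0 0 0 0 0;0 0 0 0 0 0;0 0 0 0 0 0;0 0 0 0 0 0;0 0 0 0 0 0;0 0 0 0 0 0;0 0 0 0 0 0' 0.9
```

```text
time_s: 13.1
eef_pos: [460.9, 23.9, 132.6]
ee_rot: [0.0, 0.707, 0.707, 0.0]
force: [-0.4, -0.3, 2.3]
grip_width: 0.58
grip_force: 31.3
time_s: 13.93
eef_pos: [460.8, 23.9, 132.6]
ee_rot: [-0.0, 0.707, 0.707, -0.0]
force: [0.6, 0.8, -0.4]
grip_width: 0.682
grip_force: 0.0
time_s: 14.77
eef_pos: [460.8, 23.9, 132.6]
ee_rot: [-0.0, 0.707, 0.707, -0.0]
force: [0.9, -0.8, -0.7]
grip_width: 0.899
grip_force: 0.0
```

```bash
python3 -m inch '0 0 -3 0 0 0;0 0 -5 0 0 0;0 0 -8 0 0 0;0 0 -10 0 0 0;0 0 -10 0 0 0;0 0 -10 0 0 0;0 0 -10 0 0 0;0 0 -10 0 0 0;0 0 -6 0 0 0;0 0 0 0 0 0' 0.9; python3 -m inch '0 0 0 0 0 0;0 0 0 0 0 0;0 0 0 0 0 0;0 0 0 0 0 0;0 0 0 0 0 0;0 0 0 0 0 0;0 0 0 0 0 0;0 0 0 0 0 0;0 0 0 0 0 0;0 0 0 0 0 0' 0; python3 - <<'E'
from rig import ctrl
import cv2,pickle,numpy as np
from h import *
d={n:ctrl.capture(n) for n in ("wrist","scene","side")};pickle.dump(d,open("c4.pkl","wb"))
a=cv2.resize(d["wrist"]["image"],(400,300));b=cv2.resize(d["scene"]["image"][140:230,200:320],(400,300));e=cv2.resize(d["side"]["image"][130:220,190:310],(400,300))
cv2.imwrite("pics/e.png",np.vstack([np.hstack([a,b]),np.hstack([e,e*0])])[:,:,::-1])
E
```

```text
time_s: 15.6
eef_pos: [461.4, 23.8, 206.2]
ee_rot: [0.001, 0.707, 0.707, 0.001]
force: [-0.6, -0.5, 0.1]
grip_width: 0.899
grip_force: 0.0
time_s: 16.43
eef_pos: [460.8, 23.9, 204.6]
ee_rot: [-0.0, 0.707, 0.707, -0.0]
force: [0.8, -0.1, 0.0]
grip_width: 0.005
grip_force: 0.0
```

View pics/e.png

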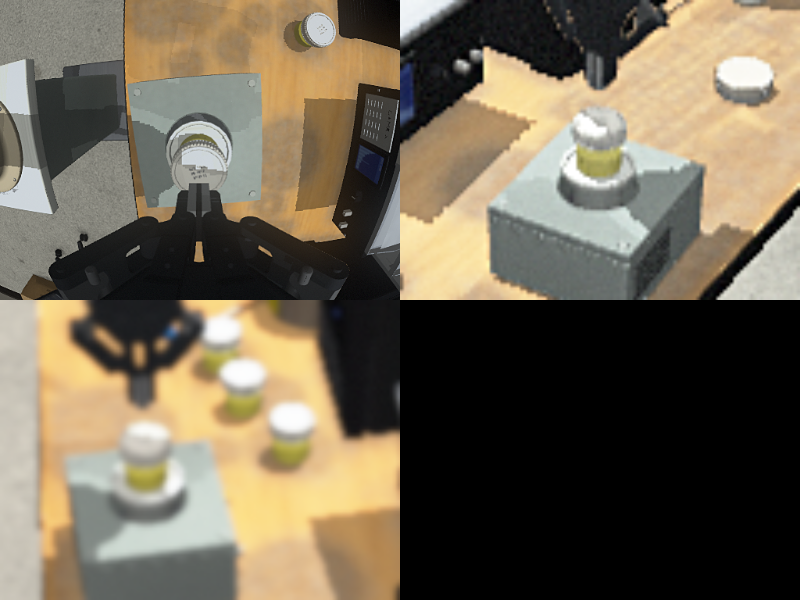

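The pot stands upright and centred in the raised dish, clear of the shut fingers. Now pressing on the lid.

```bash
python3 -m inch '0 0 6 0 0 0;0 0 10 0 0 0;0 0 10 0 0 0;0 0 6 0 0 0;0 0 3 0 0 0;0 0 2 0 0 0;0 0 2 0 0 0;0 0 2 0 0 0;0 0 2 0 0 0;0 0 2 0 0 0'; python3 -m inch '0 0 2.5 0 0 0;0 0 2.5 0 0 0;0 0 2.5 0 0 0;0 0 2.5 0 0 0;0 0 2.5 0 0 0;0 0 2.5 0 0 0;0 0 2.5 0 0 0;0 0 2.5 0 0 0;0 0 2 0 0 0;0 0 1 0 0 0'; python3 -m inch '0 0 1 0 0 0;0 0 1 0 0 0;0 0 1 0 0 0;0 0 1 0 0 0;0 0 0.5 0 0 0;0 0 0.5 0 0 0;0 0 0 0 0 0;0 0 0 0 0 0;0 0 0 0 0 0;0 0 0 0 0 0'
```

```text
time_s: 17.42
eef_pos: [461.0, 23.9, 159.8]
ee_rot: [0.0, 0.707, 0.707, 0.0]
force: [-0.3, -0.1, 2.4]
grip_width: -0.001
grip_force: 1.1
time_s: 18.25
eef_pos: [460.9, 23.9, 136.3]
ee_rot: [0.0, 0.707, 0.707, 0.0]
force: [-0.2, 0.7, 3.1]
grip_width: -0.001
grip_force: 1.5
time_s: 19.08
eef_pos: [460.8, 23.9, 131.6]
ee_rot: [0.0, 0.707, 0.707, 0.0]
force: [0.6, 0.1, 2.8]
grip_width: 0.003
grip_force: 1.5
```

```bash
python3 -m inch '0 0 0.6 0 0 0;0 0 0.6 0 0 0;0 0 0.6 0 0 0;0 0 0.6 0 0 0;0 0 0.5 0 0 0;0 0 0 0 0 0;0 0 0 0 0 0;0 0 0 0 0 0;0 0 0 0 0 0;0 0 0 0 0 0'
```

```text
time_s: 19.92
eef_pos: [461.0, 23.8, 129.4]
ee_rot: [0.0, 0.707, 0.707, 0.0]
force: [-1.6, 0.1, 11.6]
grip_width: -0.004
grip_force: 5.6
```

On the stop (11.6 N). Releasing gently.

```bash
python3 -m inch '0 0 -1 0 0 0;0 0 -1 0 0 0;0 0 -1.5 0 0 0;0 0 -1.5 0 0 0;0 0 -1.5 0 0 0;0 0 -1.5 0 0 0;0 0 -1.5 0 0 0;0 0 -1.5 0 0 0;0 0 -2 0 0 0;0 0 -2 0 0 0'; python3 -m inch '0 0 -3 0 0 0;0 0 -6 0 0 0;0 0 -10 0 0 0;0 0 -12 0 0 0;0 0 -12 0 0 0;0 0 -12 0 0 0;0 0 -10 0 0 0;0 0 -5 0 0 0;0 0 0 0 0 0;0 0 0 0 0 0';  python3 - <<'E'
from rig import ctrl
import cv2,pickle,numpy as np
from h import *
d={n:ctrl.capture(n) for n in ("wrist","scene","side")};pickle.dump(d,open("c5.pkl","wb"))
a=cv2.resize(d["wrist"]["image"],(400,300));b=cv2.resize(d["scene"]["image"][140:230,200:320],(400,300));e=cv2.resize(d["side"]["image"][130:220,190:310],(400,300))
cv2.imwrite("pics/f.png",np.vstack([np.hstack([a,b]),np.hstack([e,e*0])])[:,:,::-1])
E
```

```text
time_s: 20.75
eef_pos: [460.3, 24.0, 143.5]
ee_rot: [-0.001, 0.707, 0.707, -0.0]
force: [0.1, -0.7, 0.4]
grip_width: -0.0
grip_force: 0.0
time_s: 21.58
eef_pos: [460.7, 23.9, 213.5]
ee_rot: [-0.0, 0.707, 0.707, -0.0]
force: [0.2, -0.2, -0.1]
grip_width: 0.005
grip_force: 0.0
```

View pics/f.png

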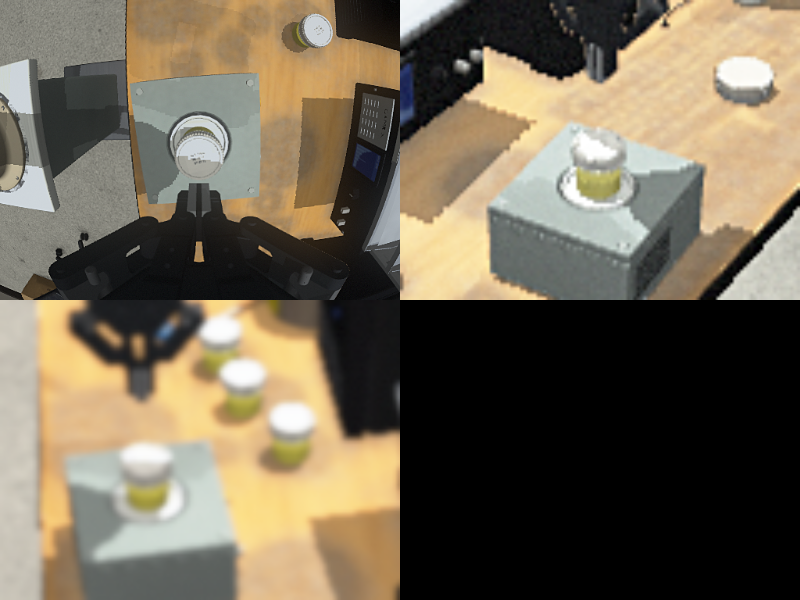

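The dish rim is flush with the counter and the pot stands upright and centred in it; the fingers are clear and the tin is untouched.

```bash
python3 -c "
from rig import ctrl
print(ctrl.finish_job())"
```

```text
the job is handed in; nothing more can be done
None
```

I handed the job in: in the last pictures the lift is latched down with the pot upright and centred in the dish, the tin is where it started and the fingers are clear, but the hand-in call gave no verdict.

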